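# Add a slotted weight to the hold-down press

## Task

Pick up the loose slotted weight and slide it sideways onto the hanger stem of the hold-down press, above the weight already there and with its slot pointing the opposite way to that one's slot, then lower it fully home, flat inside the raised rim of the lower weight, and let go. Work gently by feel, never pushing on the press with more than about 15 newtons, and leave the screwdriver, brush and remote control where they lie.

Things in the scene. Friction and masses are not known exactly. Their poses are not given: they have to be found in the camera images.
- weight_mid (a point): Centre, half-way up, of the loose slotted weight: dark steel disc 68 mm in diameter, 20 mm thick, 0.4 kg, lying flat on the bench, z up. Grasp it across its two flats at y = +27 and -27 mm, tips near its underside. An 11 mm slot runs along x from 4.7 mm behind the centre to the rim at +x. With the stem at the slot's end the weight is centred on the stem to 1 mm.
- weight_mouth (a point): Middle of the slot's mouth on the loose weight, 30 mm along +x from its centre, half-way up. Over its last 11 mm the slot flares evenly from 11 to 30 mm wide. The slot cuts through the full thickness.
- stand: Hold-down press fixed to the bench: base plate 130 x 120 mm with a small circuit board, two legs at y = +50 and -50 mm, and an aluminium bridge 60 (x) by 110 (y) mm, its top 74 mm up. Origin: middle of the base's underside, z up. Above the bridge stand the lower weight and the hanger stem. The lower weight's slot points to the stand's -x, so the added one's must point to +x.
- stem_nominal (a point): Point fixed on the stand's middle axis, 102 mm up, at the lower weight's top; axes as the stand's. The real stem stands up to 12 mm off it along x and up to 12 mm along y, unmeasured: see or feel it. Stem, 8 mm in diameter, bare from 102 to 138 mm up, then a head knob 16 mm in diameter to 148 mm. Stem and lower weight give sideways 1 mm per 25 N and spring back; downwards they are rigid.
- seat_nominal (a point): Point on the stand's middle axis, 112 mm up: height of the added weight's centre when home (shifted with the stem). The lower weight, one with the stem, is a dark disc 82 mm in diameter, 88 to 102 mm up, cut to 44 mm wide along y. At its +x and -x ends a square-edged rim rises 4 mm (to 106 mm up), of inner radius 36 mm round the stem; the added weight must pass over it, then drop inside.
- screwdriver: Loose red-handled screwdriver lying on the bench; leave alone.
- brush: Loose red-handled brush lying on the bench; leave alone.
- remote: Loose black remote control, 160 x 46 x 20 mm, lying on the bench; leave alone.
There are look-alikes about, which are no part of the job. Of the things shaped like the part that bears weight_mid, the dark steel one is meant. Of the things that look like the stand, the larger one is meant.

How it is judged:
By the outcome, as a careful person would: the job done as asked, in the order asked, and still so for the second after the job is handed in, with the robot touching nothing.
It also fails if it takes over 64 s, if anything falls off the work surface, if the arm or the gripper's body presses on something with over 40 N, if the wrist force passes 120 N, or if a joint passes its speed limit or range.

## Robot

A 6-joint arm with a two-finger parallel gripper is mounted at the origin on the work surface. World frame = base frame: x ahead of the robot, y to its left, z up, the work surface at z = 0. Lengths are in m, angles in rad, forces in N, time in s.
With the tool pointing down it reaches from about 0.275 to 0.85 m from the base axis. Payload 19 kg.
Tool frame: the origin (TCP) lies at the very end of the fingers, on their centre line; the grasp point (between the pads) lies 19 mm behind it; z points along the fingers, y is the line along which they close (so a half turn about z gives the same grasp; the last joint's range is limited). The gripper opens to 85 mm and grips with 20 to 120 N. Pads are 22 mm wide; open, the fingers measure 114 mm over their backs; the gripper's body (76 mm by 85 mm) begins 54 mm behind the grasp point. The pads swing forward as they close: fully open they stand 13 mm farther back than shut.
Start: joints at [0.975, 0.15, 1.437, -0, 1.554, -0.134], TCP at [0.256, 0.515, 0.231] pointing down, gripper open.
Joint ranges: [-2.8, 2.8], [-0.68, 2.1], [0.12, 2.68], [-1.39, 4.53], [0.16, 2.79], [-2.81, 2.81]. Speed limits (rad/s): [1.89, 1.89, 2.22, 3.01, 3.01, 3.01].

## Interface

Orientations are given as a rotation vector (axis times angle).
In Python, from station import robot gives the robot as it stands.
- The arm moves only by the tool play_rows, never from a script. Its argument "commands" is a list that holds one entry, the list of rows, each a list of 7 numbers: the turn, a rotation vector about the world's x, y, z in degrees, then the shift along the world's x, y, z in cm, then the opening, from 0 (shut) to 1 (fully open). In form: [[[rx, ry, rz, dx, dy, dz, gripper], ...]]. A call has 1 to 10 rows; each row shifts and turns the commanded pose from where the row before left it; what a row does not reach is not made up. A row lasts 1/12 s, in which the tool goes at most 41.7 mm and 7.16 degrees, less where a joint would pass 70% of its speed; a pose out of reach is approached as far as the arm can. A call with a gripper value outside its range is refused whole. The fingers move at their own pace and stop on an object; the grip force is fixed at half the most. Time passes only in rows, so rows that do not move let the fingers close. It gives the time, the measured TCP pose, the force, the opening and the grip force at its end, in the units of the state.
- robot.read_state(): the state, without advancing time (a new reading comes with each control period).
- robot.capture(name): name is "scene" or "top" or "wrist"; returns (picture, depth): 400x640x3 uint8, red, green, blue; 400x640 float32, m along the optical axis (not along the pixel's ray), 0 where there is no reading.
- robot.camera_model(name): a dict with "fx", "fy", "cx", "cy" (pixels), "R" (3x3) and "t" (3): a world point X has camera coordinates R X + t. Camera axes: x right, y down, z forward; pixel columns grow to the right and rows downward; lengths in m; the calibration is good to about 2 mm. A picture is of the moment at which its call begins: read the wrist's pose just before it. camera_model takes no time and is no camera call; for the wrist camera it gives the pose at the moment of the call.
- robot.hand_in(): hands the job in; it is judged then, once.
The state is a dict: "time_s": time; "joints": joint angles; "dq": joint speeds; "joint_torque": joint torques, N m; "tcp_pos": TCP position; "orientation": TCP orientation; "ft_force": force on the tool from outside, world axes, zero at the start; "ft_torque": the same for the moment, N m; "finger_gap": opening from 0.0 (shut) to 1.0 (fully open); "grip_force": force on a finger pad.
Only numpy, scipy, OpenCV 4.12 (cv2) and the standard library are available. Lean on these libraries where they do the work, as an engineer would, in place of code of your own. Each camera call takes 0.05 s, during which the arm holds its last target. There are 200 camera calls.

## Working session

There is one attempt and no reset: what is moved stays moved. The work goes in short steps, Python scripts to look and compute and a tool call to move; the robot and the scene stay as the last step left them, time stands still between calls to the robot, and variables do not carry over. Pictures are saved under pics/ and viewed, at most 10 in all, crops included, and the job is handed in when it is done.

Besides the shell and the picture viewer there is one more tool, called after "Call:" as name(argument=value, ...), one argument or row to a line, values as JSON. play_rows: Moves the arm, as the interface text tells. Its arguments: {"type":"object","properties":{"commands":{"type":"array","items":{"type":"array","items":{"type":"array","items":{"type":"number"}}}}},"required":["commands"]}

```bash
mkdir -p pics; cat > h.py <<'E'
import numpy as np, cv2
from station import robot
def cap(n):
    m=robot.camera_model(n); p,d=robot.capture(n)
    np.savez(f'{n}.npz',p=p,d=d,**{k:np.array(m[k]) for k in m}); return p,d,m
def load(n): 
    z=np.load(f'{n}.npz'); return z['p'],z['d'],z
def w(m,u,v,z):  # depth
    c=np.array([(u-m['cx'])/m['fx']*z,(v-m['cy'])/m['fy']*z,z]); return np.array(m['R']).T@(c-np.array(m['t']))
def wz(m,u,v,h): # ray to height h
    R=np.array(m['R']);o=-R.T@np.array(m['t']); r=R.T@np.array([(u-m['cx'])/m['fx'],(v-m['cy'])/m['fy'],1]); return o+r*(h-o[2])/r[2]
def px(m,X):
    c=np.array(m['R'])@X+np.array(m['t']); return m['fx']*c[0]/c[2]+m['cx'],m['fy']*c[1]/c[2]+m['cy']
def save(n,p,box=None,s=1):
    if box: p=p[box[1]:box[3],box[0]:box[2]]
    cv2.imwrite(f'pics/{n}.png',cv2.resize(p,None,fx=s,fy=s,interpolation=cv2.INTER_CUBIC)[:,:,::-1])
E
python3 - <<'E'
from h import *
for n in ('top','scene'):
    p,d,m=cap(n); save(n+'0',p); print(n,m)
print(robot.read_state())
E
```

```text
top {'fx': 437.8392376479258, 'fy': 437.8392376479258, 'cx': 312.4588199316207, 'cy': 201.49936429772413, 'R': array([[-0.00121707, -0.99979089, -0.02041291],
       [-0.99640376,  0.00294189, -0.08468117],
       [ 0.08472352,  0.02023644, -0.99619898]]), 't': array([0.00652415, 0.60381105, 1.46052536])}
scene {'fx': 452.6935785178049, 'fy': 452.6935785178049, 'cx': 321.4000450038714, 'cy': 199.17643000372496, 'R': array([[-0.78604795,  0.61800842,  0.01393605],
       [ 0.51158156,  0.66300754, -0.5465394 ],
       [-0.34700566, -0.42247675, -0.83731743]]), 't': array([ 0.45456386, -0.23118425,  1.56296104])}
{'time_s': 0.1, 'joints': array([ 9.74970716e-01,  1.50960269e-01,  1.43793548e+00,  2.89217073e-07,
        1.55382191e+00, -1.33977207e-01]), 'dq': array([ 0.0003884 , -0.00205197, -0.00203392, -0.00153352,  0.00054567,
        0.00024137]), 'joint_torque': array([ 5.61800509e-03, -7.14380836e+01, -5.71791708e+01, -2.29826792e-04,
        7.35614245e-03, -4.77468620e-05]), 'tcp_pos': array([0.25610417, 0.5145719 , 0.23073769]), 'orientation': array([-7.18947173e-01, -3.05780847e+00,  1.65043531e-03]), 'ft_force': array([ 0.67080428,  0.51523239, -0.43773293]), 'ft_torque': array([0.01315505, 0.03052715, 0.03360012]), 'grip_force': 0.0, 'finger_gap': 1.0030350979349878}
```

View pics/top0.png

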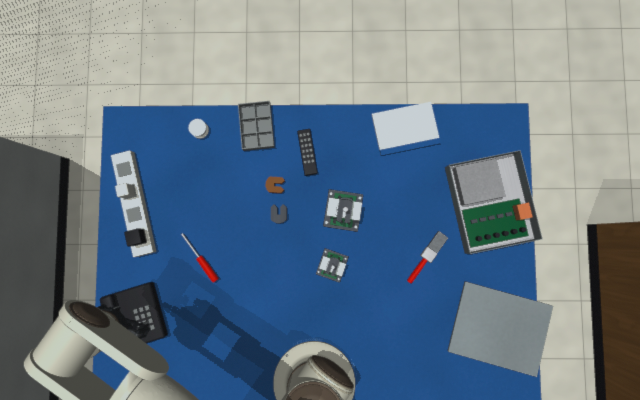

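View pics/scene0.png

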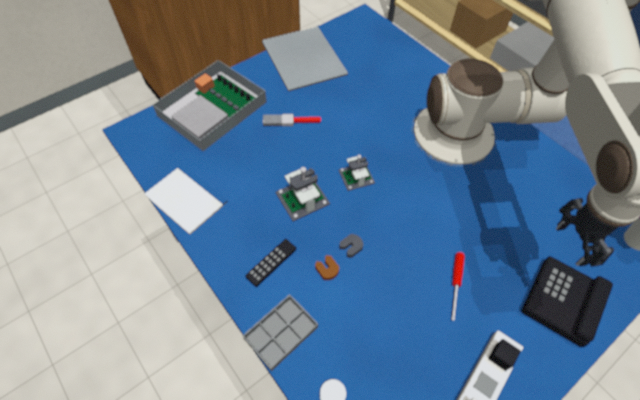

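Top view: the dark steel slotted disc is at (279,214) and a copper look-alike at (275,184). The larger press is at (345,210) and a small look-alike at (333,265). By colour and size I take the dark disc and the larger press, and I'll confirm with a crop.

```bash
python3 - <<'E'
from h import *
p,d,m=load('top'); save('topc',p,(255,165,375,245),6)
print([wz(m,279,214,.02).round(3),wz(m,275,184,.02).round(3),wz(m,345,210,.1).round(3)])
E
```

```text
[array([0.562, 0.119, 0.02 ]), array([0.665, 0.134, 0.02 ]), array([ 0.57 , -0.101,  0.1  ])]
```

View pics/topc.png

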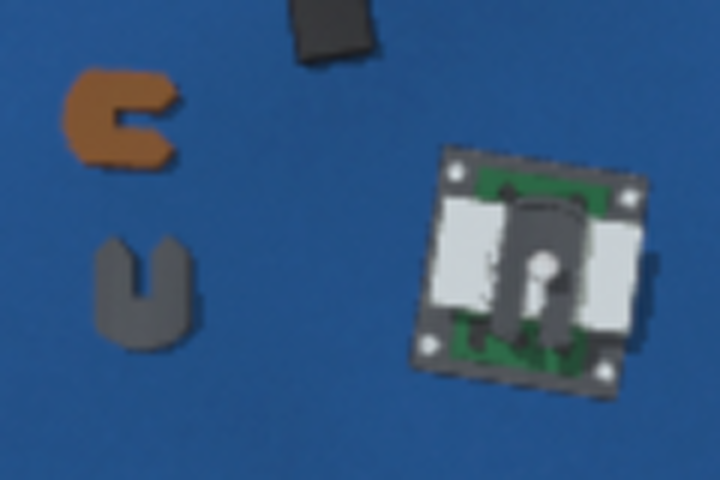

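The crop confirms it: the dark disc's slot mouth points up in the image, which is world +x. The large press's lower-weight slot points down, and the stand is yawed about -8°. The stem knob is near crop (543,265). I'm moving above the disc.

Call:
play_rows(
  commands=[
    [[0,0,1.9,2.1,-2.8,0,1],[0,0,1.9,2.1,-2.8,0,1],[0,0,1.9,2.1,-2.8,0,1],[0,0,1.9,2.1,-2.8,0,1],[0,0,1.9,2.1,-2.8,0,1],[0,0,1.9,2.1,-2.8,0,1],[0,0,1.9,2.1,-2.8,0,1],[0,0,1.9,2.1,-2.8,0,1],[0,0,1.9,2.1,-2.8,0,1],[0,0,1.9,2.1,-2.8,0,1]],
  ],
)

```text
time_s: 0.93
tcp_pos: [0.4668, 0.2331, 0.2311]
orientation: [-0.202, -3.135, 0.0]
ft_force: [0.7, 0.9, -0.9]
finger_gap: 1.001
grip_force: 0.0
```

Call:
play_rows(
  commands=[
    [[0,0,1.9,2.1,-2.8,0,1],[0,0,1.9,2.1,-2.8,0,1],[0,0,1.9,2.1,-2.8,0,1],[0,0,1.9,2.1,-2.8,0,1],[0,0,0,0,0,0,1],[0,0,0,0,0,0,1],[0,0,0,0,0,0,1]],
  ],
)

```text
time_s: 1.52
tcp_pos: [0.55, 0.1228, 0.2309]
orientation: [0.002, -3.141, -0.0]
ft_force: [0.1, 0.0, 0.5]
finger_gap: 0.999
grip_force: 0.0
```

```bash
python3 - <<'E'
from h import *
s=robot.read_state(); print(s['tcp_pos'],s['orientation'],s['ft_force'])
from scipy.spatial.transform import Rotation as R
print(R.from_rotvec(s['orientation']).as_matrix().round(4))
p,d,m=cap('wrist'); save('w1',p); print(m)
p,d,m=cap('top')
E
```

```text
[0.54995836 0.12279475 0.23092526] [ 2.49270464e-03 -3.14076113e+00 -4.12097289e-05] [0.12972858 0.00122117 0.47824494]
[[-1.0e+00 -1.6e-03 -8.0e-04]
 [-1.6e-03  1.0e+00  0.0e+00]
 [ 8.0e-04  0.0e+00 -1.0e+00]]
{'fx': 290.495601738105, 'fy': 290.495601738105, 'cx': 319.95346633632494, 'cy': 197.96574247758713, 'R': array([[-1.58992544e-03,  9.99998331e-01, -9.00549715e-04],
       [ 9.60574800e-01,  1.77761251e-03,  2.78015995e-01],
       [ 2.78017132e-01, -4.23020658e-04, -9.60576023e-01]]), 't': array([-0.12191301, -0.56421449,  0.2249791 ])}
```

View pics/w1.png

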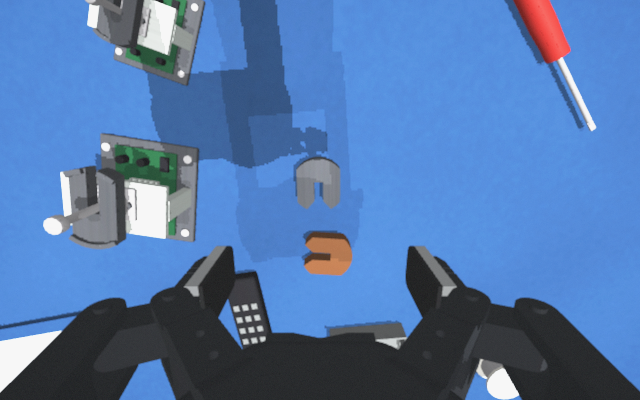

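The wrist view shows the dark disc at (318,182), mouth towards image-down (+x). The copper one is at (328,254) and the big press on the left, with its knob at (54,226). I'll measure the disc and stem from depth.

```bash
python3 - <<'E'
from h import *
def cloud(n):
    p,d,m=load(n); v,u=np.mgrid[:400,:640]; z=d
    c=np.stack([(u-m['cx'])/m['fx']*z,(v-m['cy'])/m['fy']*z,z],-1)
    return p.astype(int),(c-m['t'])@m['R'],d
p,X,d=cloud('wrist')
g=(np.ptp(p,axis=2)<40)&(d>0)&(abs(X[...,2]-.02)<.006)&(abs(X[...,0]-.56)<.06)&(abs(X[...,1]-.12)<.06)
q=X[g]; print(len(q),q.min(0),q.max(0),np.median(q[:,2]))
r=cv2.minAreaRect((q[:,:2]*1000).astype(np.float32)); print('rect mm',r)
for lo in np.arange(.53,.6,.006):
    s=q[abs(q[:,0]-lo)<.003]; 
    if len(s): y=np.sort(s[:,1]); gi=np.argmax(np.diff(y)); print(round(lo,3),y[0].round(4),y[-1].round(4),'gap',y[gi].round(4),y[gi+1].round(4))
for n in('wrist','top'):
    p,X,d=cloud(n)
    for a,b in((.142,.153),(.101,.110),(.07,.078)):
        g=(d>0)&(X[...,2]>a)&(X[...,2]<b)&(abs(X[...,0]-.57)<.07)&(abs(X[...,1]+.1)<.07); q=X[g]
        if len(q): print(n,a,len(q),q.min(0).round(4),q.max(0).round(4),'mid',((q.min(0)+q.max(0))/2).round(4), cv2.minAreaRect((q[:,:2]*1000).astype(np.float32)))
E
```

```text
1657 [0.53075147 0.09318573 0.01440528] [0.59385299 0.14692336 0.02194023] 0.019128708169274734
rect mm ((562.2548217773438, 120.06292724609375), (63.029449462890625, 53.266815185546875), 1.178583025932312)
0.53 0.1093 0.1302 gap 0.1093 0.1106
0.536 0.0981 0.1413 gap 0.0981 0.0996
0.542 0.0945 0.1462 gap 0.1204 0.1216
0.548 0.0932 0.1464 gap 0.1192 0.1204
0.554 0.0943 0.1465 gap 0.1229 0.1241
0.56 0.0942 0.1466 gap 0.1166 0.1179
0.566 0.094 0.1468 gap 0.1141 0.1266
0.572 0.0939 0.1469 gap 0.1141 0.1267
0.578 0.0938 0.1469 gap 0.1141 0.1267
0.584 0.0949 0.1458 gap 0.1141 0.1267
0.59 0.0961 0.1433 gap 0.1115 0.1306
0.596 0.1038 0.137 gap 0.1063 0.1357
wrist 0.142 346 [ 0.5612 -0.1083  0.142 ] [ 0.5764 -0.0921  0.149 ] mid [ 0.5688 -0.1002  0.1455] ((568.7293701171875, -100.19093322753906), (16.06467628479004, 15.203280448913574), 87.69595336914062)
wrist 0.101 2225 [ 0.5279 -0.1287  0.101 ] [ 0.6101 -0.072   0.1097] mid [ 0.569  -0.1004  0.1053] ((569.1868896484375, -100.44728088378906), (46.83793258666992, 81.88530731201172), 81.03421020507812)
wrist 0.07 2237 [ 0.5371 -0.1585  0.07  ] [ 0.6122 -0.0418  0.078 ] mid [ 0.5746 -0.1001  0.074 ] ((574.6825561523438, -100.54634094238281), (111.23392486572266, 60.163604736328125), 81.11190032958984)
top 0.142 17 [ 0.5635 -0.1045  0.1432] [ 0.5763 -0.0921  0.1501] mid [ 0.5699 -0.0983  0.1467] ((569.7505493164062, -98.32608795166016), (12.811966896057129, 12.410205841064453), 2.38092041015625)
top 0.101 179 [ 0.5309 -0.1234  0.101 ] [ 0.6113 -0.0747  0.1096] mid [ 0.5711 -0.099   0.1053] ((571.2169189453125, -98.60131072998047), (43.65975570678711, 79.12681579589844), 81.6872787475586)
top 0.07 290 [ 0.5386 -0.1547  0.07  ] [ 0.6114 -0.04    0.078 ] mid [ 0.575  -0.0973  0.074 ] ((576.15625, -98.33914184570312), (109.7992935180664, 59.790462493896484), 81.07757568359375)
```

Disc centre is about (0.564, 0.120), yaw about 0, with both the width and slot checks fitting. The stem is about (0.569, -0.100), stand yaw -8.9°, and the 16 mm knob and 82 mm disc sizes match. Descending to grasp.

Call:
play_rows(
  commands=[
    [[0,0,0,0.7,-0.14,-2.6,1],[0,0,0,0.7,-0.14,-2.6,1],[0,0,0,0,0,-2.6,1],[0,0,0,0,0,-2.6,1],[0,0,0,0,0,-2.6,1],[0,0,0,0,0,-2.6,1],[0,0,0,0,0,-2.6,1],[0,0,0,0,0,-2.6,1],[0,0,0,0,0,-1.05,1],[0,0,0,0,0,-1.05,1]],
  ],
)

```text
time_s: 2.45
tcp_pos: [0.5636, 0.1207, 0.0016]
orientation: [0.005, -3.141, 0.0]
ft_force: [0.4, -0.1, 0.3]
finger_gap: 1.002
grip_force: 0.0
```

Call:
play_rows(
  commands=[
    [[0,0,0,0,0,0,1],[0,0,0,0,0,0,0.6],[0,0,0,0,0,0,0],[0,0,0,0,0,0,0],[0,0,0,0,0,0,0],[0,0,0,0,0,0,0],[0,0,0,0,0,0,0],[0,0,0,0,0,0,0],[0,0,0,0,0,0,0],[0,0,0,0,0,0,0]],
  ],
)

```text
time_s: 3.28
tcp_pos: [0.565, 0.1202, 0.004]
orientation: [-0.004, 3.139, 0.001]
ft_force: [-2.5, 0.3, 7.8]
finger_gap: 0.619
grip_force: 63.0
```

Call:
play_rows(
  commands=[
    [[0,0,0,0,0,0.5,0],[0,0,0,0,0,1,0],[0,0,0,0,0,2,0],[0,0,0,0,0,3,0],[0,0,0,0,0,3,0],[0,0,0,0,0,3,0],[0,0,0,0,0,2.5,0],[0,0,0,0,0,1,0],[0,0,0,0,0,0,0],[0,0,0,0,0,0,0]],
  ],
)

```text
time_s: 4.12
tcp_pos: [0.564, 0.1199, 0.1617]
orientation: [0.004, -3.141, 0.0]
ft_force: [-0.5, -0.7, -4.7]
finger_gap: 0.613
grip_force: 64.3
```

Call:
play_rows(
  commands=[
    [[0,0,-0.9,-0.7,-2.0,0,0],[0,0,-0.9,-0.7,-2.0,0,0],[0,0,-0.9,-0.7,-2.0,0,0],[0,0,-0.9,-0.7,-2.0,0,0],[0,0,-0.9,-0.7,-2.0,0,0],[0,0,-0.9,-0.7,-2.0,0,0],[0,0,-0.9,-0.7,-2.0,0,0],[0,0,-0.9,-0.7,-2.0,0,0],[0,0,-0.9,-0.7,-2.0,0,0],[0,0,-0.8,-0.7,-2.0,0,0]],
  ],
)

```text
time_s: 4.95
tcp_pos: [0.4929, -0.0807, 0.1601]
orientation: [-0.241, -3.129, -0.001]
ft_force: [0.1, -1.1, -2.9]
finger_gap: 0.614
grip_force: 64.3
```

Call:
play_rows(
  commands=[
    [[0,0,0,0,-0.5,0,0],[0,0,0,0,-0.4,0,0],[0,0,0,0,0,0,0],[0,0,0,0,0,0,0],[0,0,0,0,0,0,0],[0,0,0,0,0,0,0]],
  ],
)

```text
time_s: 5.45
tcp_pos: [0.4943, -0.0884, 0.162]
orientation: [-0.238, -3.132, -0.0]
ft_force: [0.4, -0.1, -2.7]
finger_gap: 0.615
grip_force: 64.4
```

```bash
cat >> h.py <<'E'
def cloud(n):
    p,d,m=load(n); v,u=np.mgrid[:400,:640]; z=d
    c=np.stack([(u-m['cx'])/m['fx']*z,(v-m['cy'])/m['fy']*z,z],-1)
    return p.astype(int),(c-m['t'])@m['R'],d
E
python3 - <<'E'
from h import *
s=robot.read_state(); print(s['tcp_pos'],s['orientation'],s['ft_force'],s['finger_gap'])
p,d,m=cap('wrist'); save('w2',p)
for pt in ([.569,-.1,.148],[.569,-.1,.102]): print(px(m,np.array(pt)))
E
```

```text
[ 0.49428901 -0.08837483  0.16202293] [-2.38340579e-01 -3.13218849e+00 -1.67882242e-04] [ 0.35626282 -0.14197163 -2.65177772] 0.6145515890244082
(np.float64(319.4329081400565), np.float64(346.1623419992958))
(np.float64(319.5814153895524), np.float64(302.41139053094264))
```

View pics/w2.png

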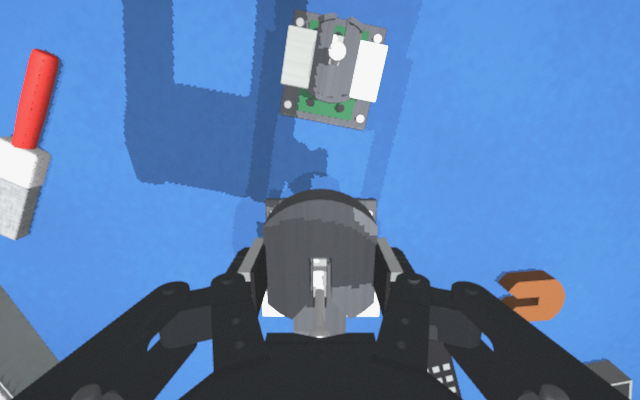

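The weight hangs level and centred between the pads at about (320,250), and through its slot the stem is visible at (320,280). I'll check the in-hand pose from depth.

```bash
python3 - <<'E'
from h import *
s=robot.read_state(); T=s['tcp_pos']; a=np.radians(-8.7); 
p,X,d=cloud('wrist')
L=(X-T); f=np.array([np.cos(a),np.sin(a)]); l=np.array([-np.sin(a),np.cos(a)])
x=L[...,:2]@f; y=L[...,:2]@l; z=L[...,2]
g=(d>0)&(abs(x)<.04)&(abs(y)<.026)&(z>.0)&(z<.04)
print('top z hist',np.histogram(z[g],bins=np.arange(0,.041,.002)))
for lo in np.arange(-.036,.012,.004):
    s_=g&(abs(x-lo)<.002)&(z>.012)
    if s_.sum(): yy=np.sort(y[s_]); i=np.argmax(np.diff(yy)); print(round(lo,3),s_.sum(),(yy[[0,-1,i,i+1]]*1e3).round(1),(np.median(z[s_])*1e3).round(1))
# knob again, top cam
from station import robot
p,d,m=cap('top'); p,X,d=cloud('top')
g=(d>0)&(X[...,2]>.141)&(X[...,2]<.153)&(abs(X[...,0]-.57)<.025)&(abs(X[...,1]+.1)<.03);q=X[g];print(len(q),q.mean(0))
E
```

```text
top z hist (array([  89,  111,  127,  108,  118,  111,  406, 9292,  500,    2,    8,
          8,    8,    3,    8,   13,   14,   19,    9,   18]), array([0.   , 0.002, 0.004, 0.006, 0.008, 0.01 , 0.012, 0.014, 0.016,
       0.018, 0.02 , 0.022, 0.024, 0.026, 0.028, 0.03 , 0.032, 0.034,
       0.036, 0.038, 0.04 ]))
-0.032 473 [-15.5  14.9   0.3   0.7] 14.9
-0.028 702 [-21.4  21.4   0.3   0.8] 15.1
-0.024 850 [-25.3  25.1 -25.3 -24.8] 15.1
-0.02 886 [-26.   25.9  -0.2   0.3] 15.1
-0.016 859 [-25.8  26.    0.3   0.8] 15.1
-0.012 856 [-26.   26.    0.3   0.8] 15.1
-0.008 842 [-26.   25.8  -0.2   0.3] 15.1
-0.004 712 [-26.   26.    2.2   2.7] 15.0
-0.0 639 [-26.   26.   -5.5   5.6] 15.1
0.004 622 [-26.   25.9  -5.6   5.7] 15.1
0.008 601 [-26.   26.   -5.6   5.7] 15.1
0 [nan nan nan]<stdin>:14: RuntimeWarning: Mean of empty slice.
  ret = um.true_divide(
```

Call:
play_rows(
  commands=[
    [[0,0,-0.2,0,0,-1,0],[0,0,0,0,0,-1.5,0],[0,0,0,0,0,-1.5,0],[0,0,0,0,0,-0.5,0],[0,0,0,0,0,0,0],[0,0,0,0,0,0,0],[0,0,0,0,0,0,0]],
  ],
)

```text
time_s: 6.13
tcp_pos: [0.4946, -0.0892, 0.118]
orientation: [0.245, 3.131, -0.001]
ft_force: [-0.1, 0.3, -3.2]
finger_gap: 0.61
grip_force: 64.3
```

Call:
play_rows(
  commands=[
    [[0,0,0,0.6,-0.09,0,0],[0,0,0,0.6,-0.1,0,0],[0,0,0,0.6,-0.09,0,0],[0,0,0,0.6,-0.1,0,0],[0,0,0,0.6,-0.09,0,0],[0,0,0,0.5,-0.09,0,0],[0,0,0,0,0,0,0],[0,0,0,0,0,0,0],[0,0,0,0,0,0,0]],
  ],
)

```text
time_s: 6.88
tcp_pos: [0.529, -0.0946, 0.1171]
orientation: [-0.245, -3.132, 0.0]
ft_force: [-0.2, 0.2, -3.5]
finger_gap: 0.612
grip_force: 64.3
```

```bash
python3 - <<'E'
from h import *
s=robot.read_state(); T=s['tcp_pos']; o=s['orientation']; print(T,o,s['ft_force'])
p,d,m=cap('wrist'); save('w3',p,(220,150,420,400),3) if 0 else save('w3',p,(220,200,420,350),4)
p,X,d=cloud('wrist')
a=-2*np.arctan(o[0]/o[1]); print(np.degrees(a))
L=(X-T); f=np.array([np.cos(a),np.sin(a)]); l=np.array([-np.sin(a),np.cos(a)])
x=L[...,:2]@f; y=L[...,:2]@l
g=(d>0)&(X[...,2]>.139)&(X[...,2]<.152)&(abs(y)<.015)&(x>.02)&(x<.06)
if g.sum(): print('knob rel',g.sum(),x[g].min(),x[g].max(),y[g].min(),y[g].max())
print('stem rel',(np.array([.5688,-.1002])-T[:2])@f,(np.array([.5688,-.1002])-T[:2])@l)
E
```

```text
[ 0.5290173  -0.09460278  0.11712025] [-2.45239688e-01 -3.13158115e+00  6.47797924e-05] [-0.15692611  0.19663108 -3.51113477]
-8.955591176249284
knob rel 79 0.031769026309709486 0.03498589017085269 -0.005252378333665309 0.005199134255292101
stem rel 0.04016903671051228 0.000663942426906896
```

View pics/w3.png

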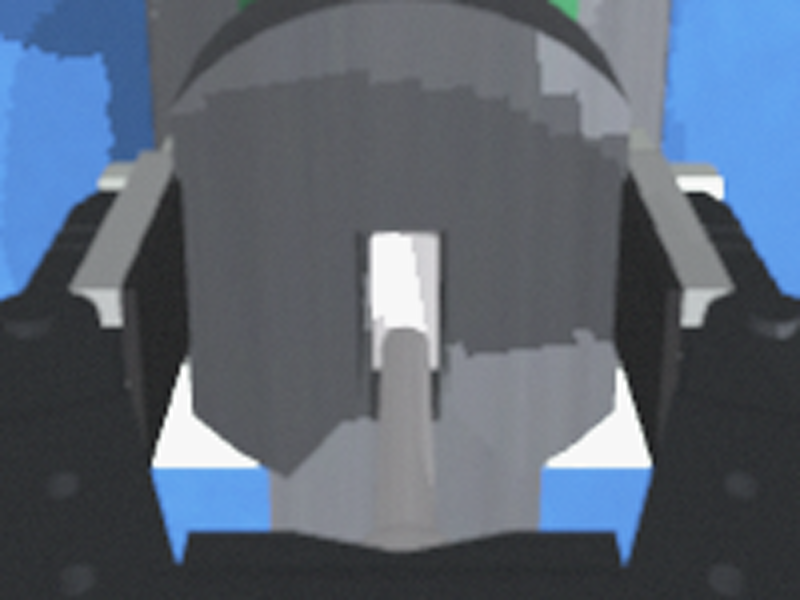

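In the crop, the stem (centre x≈404) is centred in the slot (358–446, centre 402). I'm sliding on.

Call:
play_rows(
  commands=[
    [[0,0,0,0.4,-0.06,0,0],[0,0,0,0.4,-0.06,0,0],[0,0,0,0.4,-0.07,0,0],[0,0,0,0.4,-0.06,0,0],[0,0,0,0.3,-0.05,0,0],[0,0,0,0.3,-0.05,0,0],[0,0,0,0.3,-0.04,0,0],[0,0,0,0.3,-0.05,0,0],[0,0,0,0.3,-0.05,0,0],[0,0,0,0.2,-0.03,0,0]],
  ],
)

```text
time_s: 7.77
tcp_pos: [0.5626, -0.0999, 0.1173]
orientation: [0.245, 3.132, -0.0]
ft_force: [-0.5, -0.1, -3.5]
finger_gap: 0.616
grip_force: 64.3
```

Call:
play_rows(
  commands=[
    [[0,0,0,0.1,-0.02,0,0],[0,0,0,0.1,-0.02,0,0],[0,0,0,0.1,-0.01,0,0],[0,0,0,0.1,-0.02,0,0],[0,0,0,0.1,-0.01,0,0],[0,0,0,0,0,0,0],[0,0,0,0,0,0,0],[0,0,0,0,0,0,0]],
  ],
)

```text
time_s: 8.43
tcp_pos: [0.5671, -0.1007, 0.1173]
orientation: [-0.245, -3.132, 0.0]
ft_force: [0.2, -0.0, -3.5]
finger_gap: 0.615
grip_force: 64.3
```

Call:
play_rows(
  commands=[
    [[0,0,0,0.05,-0.01,0,0],[0,0,0,0.05,-0.01,0,0],[0,0,0,0.05,-0.01,0,0],[0,0,0,0,0,0,0],[0,0,0,0,0,0,0]],
  ],
)

```text
time_s: 8.85
tcp_pos: [0.5687, -0.101, 0.1173]
orientation: [-0.245, -3.132, 0.0]
ft_force: [0.5, -1.9, -3.5]
finger_gap: 0.611
grip_force: 64.3
```

Call:
play_rows(
  commands=[
    [[0,0,0,0.05,-0.01,0,0],[0,0,0,0,0,0,0],[0,0,0,0,0,0,0]],
  ],
)

```text
time_s: 9.1
tcp_pos: [0.5692, -0.1011, 0.1173]
orientation: [-0.245, -3.132, 0.0]
ft_force: [0.6, 0.2, -3.3]
finger_gap: 0.614
grip_force: 64.3
```

Call:
play_rows(
  commands=[
    [[0,0,0,0.05,-0.01,0,0],[0,0,0,0,0,0,0],[0,0,0,0,0,0,0]],
  ],
)

```text
time_s: 9.35
tcp_pos: [0.5697, -0.1012, 0.1172]
orientation: [-0.245, -3.132, 0.0]
ft_force: [0.2, -0.2, -3.4]
finger_gap: 0.613
grip_force: 64.3
```

Call:
play_rows(
  commands=[
    [[0,0,0,0.05,-0.01,0,0],[0,0,0,0,0,0,0],[0,0,0,0,0,0,0]],
  ],
)

```text
time_s: 9.6
tcp_pos: [0.5701, -0.1012, 0.1173]
orientation: [-0.245, -3.132, 0.0]
ft_force: [-2.1, 0.4, -3.5]
finger_gap: 0.612
grip_force: 64.4
```

Call:
play_rows(
  commands=[
    [[0,0,0,0.03,0,0,0],[0,0,0,0,0,0,0],[0,0,0,0,0,0,0]],
  ],
)

```text
time_s: 9.85
tcp_pos: [0.5704, -0.1012, 0.1172]
orientation: [-0.245, -3.132, 0.0]
ft_force: [-2.4, 0.4, -2.0]
finger_gap: 0.614
grip_force: 64.4
```

Contact at x≈0.570. I'm backing off 0.9 mm to centre, then lowering gently.

Call:
play_rows(
  commands=[
    [[0,0,0,-0.09,0.01,0,0],[0,0,0,0,0,-0.1,0],[0,0,0,0,0,-0.1,0],[0,0,0,0,0,-0.1,0],[0,0,0,0,0,-0.1,0],[0,0,0,0,0,-0.1,0],[0,0,0,0,0,0,0],[0,0,0,0,0,0,0]],
  ],
)

```text
time_s: 10.52
tcp_pos: [0.5696, -0.1011, 0.1122]
orientation: [-0.245, -3.132, 0.0]
ft_force: [0.3, -0.2, -3.5]
finger_gap: 0.613
grip_force: 64.4
```

Call:
play_rows(
  commands=[
    [[0,0,0,0,0,-0.05,0],[0,0,0,0,0,-0.05,0],[0,0,0,0,0,0,0],[0,0,0,0,0,0,0]],
  ],
)

```text
time_s: 10.85
tcp_pos: [0.5696, -0.1011, 0.1112]
orientation: [-0.245, -3.132, 0.0]
ft_force: [-0.2, -0.4, -3.9]
finger_gap: 0.612
grip_force: 64.4
```

Call:
play_rows(
  commands=[
    [[0,0,0,0,0,-0.05,0],[0,0,0,0,0,-0.05,0],[0,0,0,0,0,0,0],[0,0,0,0,0,0,0]],
  ],
)

```text
time_s: 11.18
tcp_pos: [0.5696, -0.1012, 0.1103]
orientation: [-0.245, -3.132, 0.0]
ft_force: [0.4, 0.5, -3.8]
finger_gap: 0.613
grip_force: 64.4
```

Call:
play_rows(
  commands=[
    [[0,0,0,0,0,-0.05,0],[0,0,0,0,0,-0.05,0],[0,0,0,0,0,0,0],[0,0,0,0,0,0,0]],
  ],
)

```text
time_s: 11.52
tcp_pos: [0.5696, -0.1012, 0.1092]
orientation: [-0.245, -3.132, 0.0]
ft_force: [-0.1, -0.6, -3.9]
finger_gap: 0.611
grip_force: 64.4
```

Call:
play_rows(
  commands=[
    [[0,0,0,0,0,-0.05,0],[0,0,0,0,0,-0.05,0],[0,0,0,0,0,0,0],[0,0,0,0,0,0,0]],
  ],
)

```text
time_s: 11.85
tcp_pos: [0.5696, -0.1012, 0.1082]
orientation: [-0.245, -3.132, 0.0]
ft_force: [-1.6, 1.1, -3.5]
finger_gap: 0.612
grip_force: 64.4
```

Call:
play_rows(
  commands=[
    [[0,0,0,0,0,-0.05,0],[0,0,0,0,0,0,0],[0,0,0,0,0,0,0]],
  ],
)

```text
time_s: 12.1
tcp_pos: [0.5696, -0.1012, 0.1077]
orientation: [-0.245, -3.132, 0.0]
ft_force: [0.4, 0.5, -3.4]
finger_gap: 0.617
grip_force: 64.4
```

Call:
play_rows(
  commands=[
    [[0,0,0,0,0,-0.04,0],[0,0,0,0,0,0,0],[0,0,0,0,0,0,0]],
  ],
)

```text
time_s: 12.35
tcp_pos: [0.5696, -0.1012, 0.1073]
orientation: [-0.245, -3.132, 0.0]
ft_force: [-0.9, 0.3, -3.6]
finger_gap: 0.613
grip_force: 64.4
```

Call:
play_rows(
  commands=[
    [[0,0,0,0,0,-0.04,0],[0,0,0,0,0,0,0],[0,0,0,0,0,0,0]],
  ],
)

```text
time_s: 12.6
tcp_pos: [0.5696, -0.1012, 0.1069]
orientation: [-0.245, -3.132, 0.0]
ft_force: [-0.6, -0.2, -4.1]
finger_gap: 0.614
grip_force: 64.4
```

Call:
play_rows(
  commands=[
    [[0,0,0,0,0,-0.04,0],[0,0,0,0,0,0,0],[0,0,0,0,0,0,0]],
  ],
)

```text
time_s: 12.85
tcp_pos: [0.5696, -0.1011, 0.1065]
orientation: [-0.245, -3.132, 0.0]
ft_force: [-0.1, 0.7, -3.3]
finger_gap: 0.609
grip_force: 64.4
```

Call:
play_rows(
  commands=[
    [[0,0,0,0,0,-0.03,0],[0,0,0,0,0,0,0],[0,0,0,0,0,0,0]],
  ],
)

```text
time_s: 13.1
tcp_pos: [0.5696, -0.1012, 0.1063]
orientation: [0.245, 3.132, -0.0]
ft_force: [-0.3, -0.1, -3.6]
finger_gap: 0.615
grip_force: 64.4
```

Call:
play_rows(
  commands=[
    [[0,0,0,0,0,-0.03,0],[0,0,0,0,0,0,0],[0,0,0,0,0,0,0]],
  ],
)

```text
time_s: 13.35
tcp_pos: [0.5696, -0.1012, 0.106]
orientation: [0.245, 3.132, -0.0]
ft_force: [-0.3, 0.0, -2.9]
finger_gap: 0.613
grip_force: 64.5
```

Call:
play_rows(
  commands=[
    [[0,0,0,0,0,-0.03,0],[0,0,0,0,0,0,0],[0,0,0,0,0,0,0]],
  ],
)

```text
time_s: 13.6
tcp_pos: [0.5697, -0.1012, 0.1059]
orientation: [0.245, 3.132, -0.0]
ft_force: [-0.3, 0.0, 0.3]
finger_gap: 0.613
grip_force: 64.8
```

Contact at 0.106 (Fz changed from -3.6 to +0.3 N), which is seated and well below rim level. Releasing.

Call:
play_rows(
  commands=[
    [[0,0,0,0,0,0,0.65],[0,0,0,0,0,0,0.7],[0,0,0,0,0,0,0.8],[0,0,0,0,0,0,0.9],[0,0,0,0,0,0,0.95],[0,0,0,0,0,0,0.95],[0,0,0,0,0,0,0.95]],
  ],
)

```text
time_s: 14.18
tcp_pos: [0.5696, -0.1012, 0.1057]
orientation: [-0.245, -3.132, 0.0]
ft_force: [0.8, 0.4, 0.2]
finger_gap: 0.947
grip_force: 0.0
```

Call:
play_rows(
  commands=[
    [[0,0,0,0,0,0.5,0.95],[0,0,0,0,0,1,0.95],[0,0,0,0,0,2,0.95],[0,0,0,0,0,3,0.95],[0,0,0,0,0,3,0.95],[0,0,0,-2,0,2,0.95],[0,0,0,-3,0,0,0.95],[0,0,0,-3,0,0,0.95],[0,0,0,0,0,0,0.95],[0,0,0,0,0,0,0.95]],
  ],
)

```text
time_s: 15.02
tcp_pos: [0.489, -0.1012, 0.2223]
orientation: [0.246, 3.13, -0.001]
ft_force: [0.7, 0.8, 0.2]
finger_gap: 0.949
grip_force: 0.0
```

```bash
python3 - <<'E'
from h import *
p,d,m=cap('wrist'); 
p2,d2,m2=cap('scene'); 
u,v=map(int,px(m,np.array([.57,-.1,.11]))); print(u,v)
a=cv2.resize(p,(640,400)); b=cv2.resize(p2[140:240,250:410],(640,400)); save('fin',cv2.resize(np.vstack([a,b]),(480,600)))
p,X,d=cloud('wrist')
g=(d>0)&(X[...,2]>.112)&(X[...,2]<.13)&(abs(X[...,0]-.57)<.04)&(abs(X[...,1]+.1)<.04)
q=X[g]; A=np.c_[q[:,:2]-[.57,-.1],np.ones(len(q))]
k=abs(q[:,2]-np.median(q[:,2]))<.003; c=np.linalg.lstsq(A[k],q[k,2],rcond=None)[0]; print('top plane',c,cv2.minAreaRect((q[k][:,:2]*1e3).astype(np.float32)))
g=(d>0)&(X[...,2]>.143)&(X[...,2]<.152)&(abs(X[...,0]-.57)<.02)&(abs(X[...,1]+.1)<.02);q=X[g];print('knob',(q.min(0)+q.max(0))/2)
E
```

```text
334 272
top plane [ 0.00354397 -0.00177868  0.1209883 ] ((567.3184814453125, -101.2244873046875), (54.036705017089844, 64.51729583740234), 81.63673400878906)
knob [ 0.56870267 -0.10052618  0.14581764]
```

View pics/fin.png

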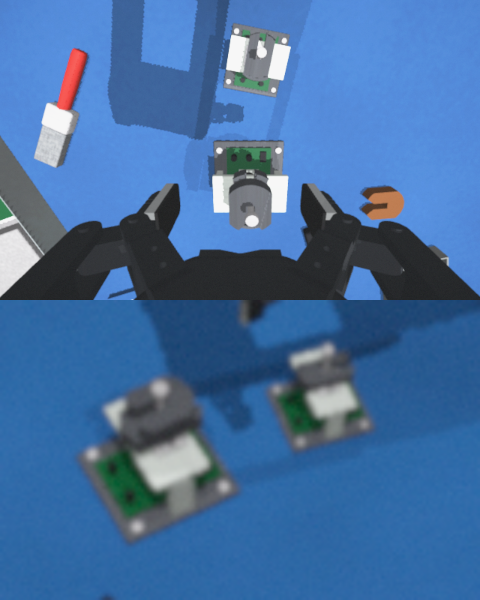

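The weight sits flat on the lower one around the stem: its top plane is 0.121 m up with a tilt under 0.3°, and the expected height is 0.122 m. The gripper is clear of it. Handing in.

```bash
python3 -c "
from station import robot
print(robot.hand_in())"
```

```text
the job is handed in; nothing more can be done
None
```

The dark steel weight is seated flat on the larger press's lower weight around the stem, its slot opposite the lower one's. I released it with the gripper clear, and handed the job in at about 15 s; the judge's result was not shown.

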